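Spread the snap ring over the axle stub and hold it at the groove

ROBOT

A 6-joint arm with a two-finger parallel gripper is mounted at the origin on the work surface. World frame = base frame: x ahead of the robot, y to its left, z up, the work surface at z = 0. Lengths are in m, angles in rad, forces in N, time in s.
With the tool pointing down it reaches from about 0.4 to 0.825 m from the base axis. Payload 7 kg.
Tool frame: the origin (TCP) lies midway between the tips of the shut fingers; the grasp point (between the pads) lies 19 mm behind it (manip.hold_point_z is the distance from the TCP to the grasp point, in m); z points along the fingers, x is the direction in which the jaws open and shut, and the axes are right-handed (so a half turn about z gives the same grasp; the last joint's range is limited). The gripper opens to 88 mm and grips with 3 to 60 N. Pads are 19 mm wide; open, the fingers measure 130 mm over their backs; the gripper's body (78 mm by 193 mm) begins 47 mm behind the grasp point.
Start: joints at [1.514, 0.359, 0.012, 0, -1.224, -0.288], TCP at [0.228, 0.635, 0.227] pointing down, gripper open.
Joint ranges: [-3.07, 3.07], [-1.43, 2.12], [-1.02, 1.25], [-3.03, 1.67], [-3.05, -0], [-3.03, 3.03]. Speed limits (rad/s): [2.39, 2.39, 3.01, 3.14, 3.14, 3.14].

INTERFACE

Orientations are given as a unit quaternion [w, x, y, z].
In Python, from station import manip, optics gives the robot as it stands.
- The arm moves only by the tool servo_tool, never from a script. Its argument "steps" is a list of rows, each an object with "xyz": the shift along the tool's x, y, z in mm, a list of three; "yaw": the turn about the tool's z in rad; "grip": the closure, from -1 (fully open) to 1 (shut). In form: [{"xyz": [tx, ty, tz], "yaw": yaw, "grip": grip}, ...]. A call has 1 to 8 rows; each row shifts and turns the commanded pose from where the row before left it, along the tool's axes as they then stand; what a row does not reach is not made up. A row lasts 1/8 s, in which the tool goes at most 62.5 mm and 10.7 degrees, less where a joint would pass 70% of its speed; a pose out of reach is approached as far as the arm can. A call is refused whole if a number of a shift passes 62.5 or a number of a turn 0.188, either way. A call with a gripper value outside its range is refused whole. The fingers move at their own pace and stop on an object; "grip_force" is the grip in N (left out, the last holds). Time passes only in rows, so rows that do not move let the fingers close. It gives the time, the measured TCP pose, the force and the opening at its end, in the units of the state.
- manip.sense(): the state, without advancing time (a new reading comes with each control period).
- optics.get_image(name): name is "scene" or "top" or "wrist"; returns a dict with "image" (384x512x3 uint8, red, green, blue), "depth" (384x512 float32, m along the optical axis (not along the pixel's ray), 0 where there is no reading), "K" (3x3 intrinsics, pixels), "D" ([k1, k2, p1, p2, k3] as OpenCV has them; the pictures are not rectified), "R" (3x3) and "t" (3): a world point X has camera coordinates R X + t. Camera axes: x right, y down, z forward; pixel columns grow to the right and rows downward; lengths in m; the calibration is good to about 2 mm. A picture is of the moment at which its call begins.
- manip.finish_job(): hands the job in, once; it reports no verdict.
The state is a dict: "t": time; "joint_pos": joint angles; "joint_vel": joint speeds; "joint_torque": joint torques, N m; "tool_pos": TCP position; "eef_rot": TCP orientation; "wrist_force": force on the tool from outside, world axes, zero at the start; "torque": the same for the moment, N m; "opening": finger opening in m.
Only numpy, scipy, OpenCV 4.12 (cv2) and the standard library are available. Lean on these libraries where they do the work, as an engineer would, in place of code of your own. Each camera call takes 0.05 s, during which the arm holds its last target.

TASK

Lock the sliding carriage by pressing its raised cam lever down flat, so that the axle stub with the pulley cannot shift. Then take the ring pliers out of their stand, squeeze the handles so that the snap ring on their tips spreads, lower the open ring upright over the end of the stub until it is level with the groove, and finish there still holding the pliers squeezed: the ring stays spread around the groove, carried by the gripper alone and not leaning on the stub or pulley. Do not shove the carriage along its slide, and leave the other things on the bench where they are.

Things in the scene. Friction and masses are not known exactly. Their poses are not given: they have to be found in the camera images.
- fixture: fixed steel slide base, 160 x 210 mm (x, y), 12 mm thick, origin at the centre of its underside; +y is the slide direction, the cam lever is on its -x side. Place, side (left or right) and yaw (within 0.35 rad) differ each time
- groove (a point): middle of the snap-ring groove, on the axis of the upright steel axle stub (z up along it), 76 mm above the bench. Stub 40 mm in diameter, its rounded end 20 mm above this point; groove 34 mm in diameter, 14 mm high (7 mm each way). Around the stub's foot an aluminium pulley, 90 mm in diameter, top face 14 mm below this point
- carriage (a joint): position (m) along the fixture's y of the grey block, 80 x 90 mm (x, y), top 34 mm above the bench, that carries the pulley and stub: 0 in the middle, +-0.03 at the ends. Starts within +-0.022; while unlocked about 3 N slides it
- cam_lever (a joint): angle of the cam lever, rad: 0 raised (46 degrees above level), 0.8 flat = locked. Starts between 0 and 0.2, stays where it is left; stiff friction (a few N at its pad, more at the end where the cam bites)
- lever_pivot (a point): hinge axis of the cam lever, along the fixture's y, 26 mm above the bench. The lever reaches 95 mm from it, to the fixture's -x when flat
- lever_pad (a point): on the upper face of the lever's black handle, 45 mm from the hinge. Handle 20 mm wide, 12 mm thick, 33 to 95 mm from the hinge; when flat its upper face is 36 mm above the bench. Pressing straight down with closed fingers at 45 mm to the fixture's -x of the hinge pushes the lever all the way flat
- stand: fixed wooden stand, two upright cheeks at its +y and -y (16 mm thick, inner faces 78 mm apart, tops 90 mm above the bench); origin at the centre of its underside. Place, side and yaw (within 0.5 rad) differ each time
- pliers: loose ring pliers, about 0.3 kg, upright in the stand, handles up. z up, y the direction in which the handles close; origin at the centre of the underside of a flat steel crossbar (30 mm in x, 104 in y, 10 thick) whose ends rest on the cheeks, 90 mm above the bench. Jaws run down to the ring, which is hooked on their tips, stays on them and points to +x
- handles (a point): midway between the pliers' two black handles, where to grip them, 56 mm above the pliers' origin; fingers close along the pliers' y. Handles 18 mm wide in x, 14 to 70 mm above the origin; relaxed they splay, 54 mm over the outer faces here and 60 mm at the top; fully squeezed they are parallel, 34 mm over the outer faces
- right_handle (a joint): squeeze of the pliers, rad per handle (both move alike): 0 relaxed, 0.2 fully squeezed on a firm stop, taking about 8 N per handle; springs back when let go. Relaxed, the steel ring (wire 5 mm thick) is 38 mm inside, too small for the stub; fully squeezed it clears a circle of 46.8 mm and is 60 mm wide in y
- ring_seat (a point): point of the pliers in the plane of the ring wire, 25.8 mm to +x of the pliers' origin and 69 mm below it: the centre of the opening when the ring is spread, where the stub's axis should pass
- wrench: loose steel combination wrench about 190 mm long, lying at the back; a bystander
- screwdriver: loose screwdriver with a black handle, lying at the back; a bystander
- tin: closed round tin, 72 mm wide and 85 mm tall; a bystander; origin at its underside
- bearing: loose steel ring-shaped bearing, 60 mm wide and 16 mm tall, lying flat; a bystander; origin at its underside
- socket: loose steel socket, 26 mm wide and 36 mm tall, standing; a bystander; origin at its underside
- oil: grey plastic bottle, 56 mm wide and 150 mm tall; a bystander; origin at its underside
- cup: small steel cup, 68 mm wide and 60 mm tall; a bystander; origin at its underside
There are look-alikes about, which are no part of the job. What is shaped like the pliers but blue is not meant.

How it is judged:
On the way, in this order (a step that is already met when the one before it is completed fails the run):
1. the cam lever is pressed down flat (within 0.1 rad) (value of joint cam_lever above 0.7 rad), for 0.1 s.
2. the gripper holds the squeezed pliers with the spread ring above the end of the stub (value of joint right_handle above 0.16 rad and z of ring_seat in the frame of groove above 0.0215 m and horizontal distance between ring_seat and groove below 0.02 m and contact force between the fingers and pliers above 5 N), for 0.05 s.
At the end, for the whole second after the job is handed in: Lever flat within 0.1 rad; pliers gripped (over 5 N), squeezed past 0.16 rad, upright within 0.1 rad, still; ring plane within 4.5 mm of the groove middle, seat point within 5 mm of the stub axis; under 3 N on stub, pulley or slide; stub within 6 mm of its start (value of joint cam_lever above 0.7 rad and value of joint right_handle above 0.16 rad and contact force between the fingers and pliers above 5 N and z of ring_seat in the frame of groove between -0.0045 and 0.0045 m and horizontal distance between ring_seat and groove below 0.005 m and angle between the z axis of pliers and the z axis of groove, either way round below 0.1 rad and contact force between pliers and fixture below 3 N and distance of groove from where it was at the start of the episode below 0.006 m and linear speed of pliers below 0.02 m/s); the arm keeps its last pose, push and grip.
It fails at once if a bystander is moved more than 30 mm (distance of any of wrench, screwdriver, tin, bearing, socket, oil, cup from where it was at the start of the episode above 0.03 m).
It fails at once if the carriage is pushed along its slide by more than 10 mm (distance of groove from where it was at the start of the episode above 0.01 m).
It also fails if it takes over 51 s, if anything falls off the work surface, if the arm or the gripper's body presses on something with over 40 N, if the wrist force passes 120 N, or if a joint passes its speed limit or range.

## Working session

There is one attempt and no reset: what is moved stays moved. The work goes in short steps, Python scripts to look and compute and a tool call to move; the robot and the scene stay as the last step left them, time stands still between calls to the robot, and variables do not carry over. Pictures are saved under pics/ and viewed, and the job is handed in when it is done.

Besides the shell and the picture viewer there is one more tool, called after ">>>" as name(argument=value, ...) on one line, values as JSON. servo_tool: Moves the arm, as the interface text tells. Its arguments: {"type":"object","properties":{"steps":{"type":"array"},"grip_force":{"type":"number"}},"required":["steps"]}

```bash
ls; mkdir -p pics; python3 - <<'E'
from station import manip, optics
import numpy as np, cv2, pickle
print(manip.sense())
d={}
for n in ["scene","top","wrist"]:
    g=optics.get_image(n); d[n]=g
    cv2.imwrite(f"pics/{n}0.png",cv2.cvtColor(g["image"],cv2.COLOR_RGB2BGR))
    print(n,g["K"].tolist(),g["D"],(-g["R"].T@g["t"]).round(3),(g["depth"]>0).mean())
pickle.dump(d,open("im0.pkl","wb"))
E
```

```text
pics
{'t': 0.0, 'joint_pos': array([ 1.51407478e+00,  3.59394917e-01,  1.10421104e-02, -3.69881376e-04,
       -1.22410963e+00, -2.88117633e-01]), 'joint_vel': array([ 0.00096976,  0.00135372,  0.00125983, -0.00209173, -0.00028239,
        0.00060741]), 'joint_torque': array([-8.50701781e-04, -5.82715201e+01,  2.93045032e+01,  6.99696243e+00,
        6.78741460e-03, -1.82759322e-04]), 'tool_pos': array([0.22802169, 0.63478191, 0.22560666]), 'eef_rot': array([-6.53446927e-04, -5.75254572e-01,  8.17973993e-01, -5.45182508e-04]), 'wrist_force': array([ 0.17976787, -0.53344895, -0.2532845 ]), 'torque': array([0.03605735, 0.0139651 , 0.00439763]), 'opening': 0.08791191483556253}
scene [[475.1563744499086, 0.0, 260.1350806693097], [0.0, 475.1563744499086, 185.28587868407956], [0.0, 0.0, 1.0]] [-0.13202116  0.          0.          0.          0.        ] [1.01  0.763 0.907] 0.9960784912109375
top [[470.7026236980639, 0.0, 253.08988311353482], [0.0, 470.7026236980639, 179.68674031122077], [0.0, 0.0, 1.0]] [-0.14130598  0.          0.          0.          0.        ] [ 0.203 -0.01   1.618] 0.995880126953125
wrist [[296.17919307195814, 0.0, 258.51637193074544], [0.0, 296.17919307195814, 188.32391261154248], [0.0, 0.0, 1.0]] [-0.05390381  0.          0.          0.          0.        ] [0.309 0.606 0.385] 0.9961598714192709
```

View pics/scene0.png

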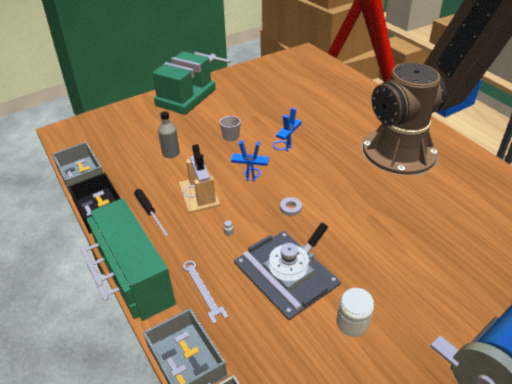

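View pics/top0.png

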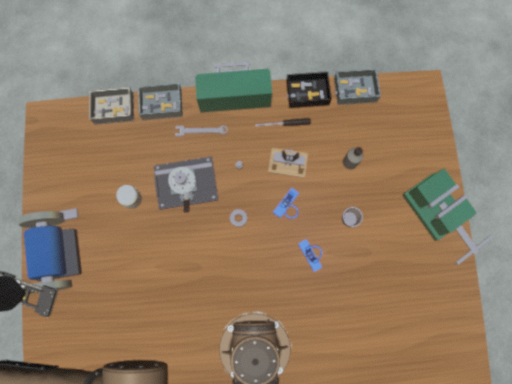

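View pics/wrist0.png

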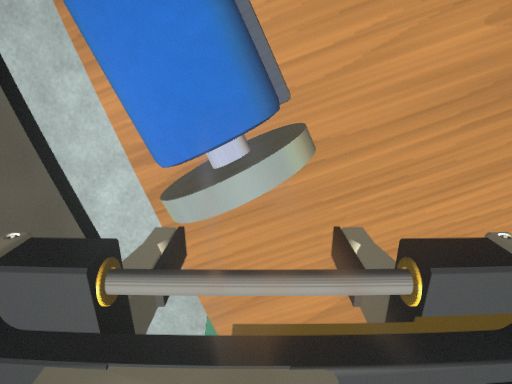

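Top view: the fixture is at (185,183) with its lever at (186,205). The stand with the black-handled pliers is at (289,160), scene (199,175). Look-alikes are the blue pliers at top (287,203) and (311,255), which I reject. I'll check crops next.

```bash
cat > h.py <<'E'
import numpy as np, cv2, pickle
def ray(g,uv):
    uv=np.asarray(uv,float).reshape(-1,1,2)
    p=cv2.undistortPoints(uv,g["K"],g["D"]).reshape(-1,2)
    d=np.c_[p,np.ones(len(p))]
    return -g["R"].T@g["t"], d@g["R"]   # d scaled to depth 1
def plane(g,uv,z):
    c,d=ray(g,uv); return c+d*((z-c[2])/d[:,2])[:,None]
def cloud(g):
    h,w=g["depth"].shape
    v,u=np.mgrid[:h,:w]; c,d=ray(g,np.c_[u.ravel(),v.ravel()])
    return (c+d*g["depth"].ravel()[:,None]).reshape(h,w,3)
def proj(g,X):
    r,_=cv2.Rodrigues(g["R"]); return cv2.projectPoints(np.asarray(X,float).reshape(-1,1,3),r,g["t"],g["K"],g["D"])[0].reshape(-1,2)
def save(g,name,box=None,f=1):
    im=cv2.cvtColor(g["image"],cv2.COLOR_RGB2BGR)
    if box: im=im[box[1]:box[3],box[0]:box[2]]
    cv2.imwrite(name,cv2.resize(im,None,fx=f,fy=f,interpolation=cv2.INTER_NEAREST))
E
python3 - <<'E'
from h import *
d=pickle.load(open("im0.pkl","rb"))
t=d["top"];s=d["scene"]
a=[t["image"][145:220,150:225],t["image"][140:215,252:327]]
a=[cv2.resize(x,(380,380),interpolation=cv2.INTER_NEAREST) for x in a]
cv2.imwrite("pics/ctop.png",cv2.cvtColor(np.hstack(a),cv2.COLOR_RGB2BGR))
a=[s["image"][220:320,230:345],s["image"][135:215,160:252]]
a=[cv2.resize(x,(400,350),interpolation=cv2.INTER_NEAREST) for x in a]
cv2.imwrite("pics/cscene.png",cv2.cvtColor(np.hstack(a),cv2.COLOR_RGB2BGR))
C=cloud(t)
print("table z",np.median(C[230:300,330:400,2]), C[183,183],C[158,290])
C=cloud(s); print(C[250,290],C[200,250][2])
E
```

```text
table z 0.0008884174136893908 [0.56438569 0.19520695 0.07223251] [ 0.61229348 -0.16974143  0.10504911]
[0.58150598 0.20951671 0.09721061] -0.0012714725293421214
```

View pics/ctop.png

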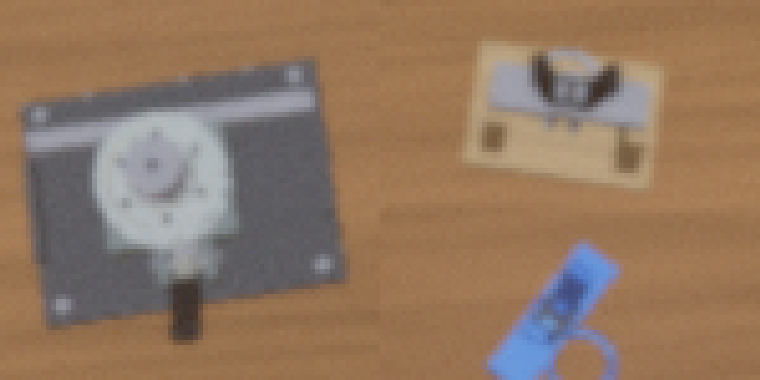

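View pics/cscene.png

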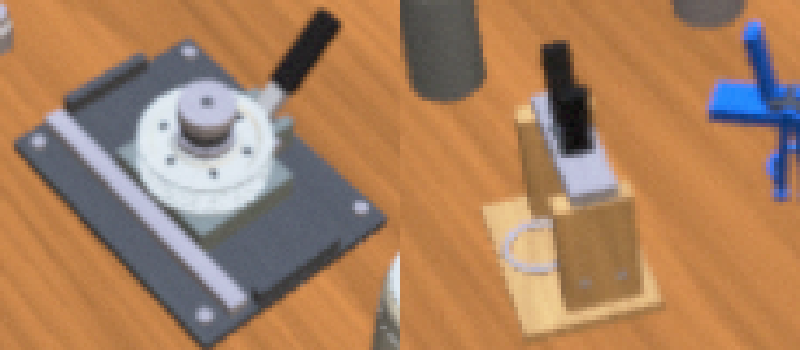

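```bash
python3 - <<'E'
from h import *
d=pickle.load(open("im0.pkl","rb"))
for n,box in (("top",(145,140,232,225)),("scene",(225,215,350,322))):
    g=d[n]; C=cloud(g); im=g["image"].astype(int)
    hsv=cv2.cvtColor(g["image"],cv2.COLOR_RGB2HSV)
    m=np.zeros(C.shape[:2],bool); m[box[1]:box[3],box[0]:box[2]]=1
    plate=m&(hsv[...,1]<70)&(C[...,2]>0.004)
    P=C[plate&(C[...,2]<0.016)][:,:2]
    # footprint of everything but lever: via pixel contour -> rect
    r=cv2.minAreaRect(P.astype(np.float32)*1000); print(n,"plate",r,cv2.boxPoints(r).round(0).tolist())
    st=m&(C[...,2]>0.088)&(im.min(-1)>90); S=C[st]; print(" stub top n",len(S),S.mean(0),np.ptp(S,axis=0))
    pu=m&(C[...,2]>0.058)&(C[...,2]<0.067)&(im.min(-1)>100); r=cv2.minEnclosingCircle((C[pu][:,:2]*1000).astype(np.float32)); print(" pulley",pu.sum(),r)
    lv=m&(im.max(-1)<55)&(C[...,2]>0.05); L=C[lv]; print(" lever",len(L),L.mean(0),L.min(0),L.max(0))
    if len(L)>5:
        u,s_,vt=np.linalg.svd(L-L.mean(0)); print("  dir",vt[0])
for n,box in (("top",(262,140,320,185)),("scene",(165,140,225,215))):
    g=d[n]; C=cloud(g); im=g["image"].astype(int)
    m=np.zeros(C.shape[:2],bool); m[box[1]:box[3],box[0]:box[2]]=1
    hsv=cv2.cvtColor(g["image"],cv2.COLOR_RGB2HSV)
    cb=m&(abs(C[...,2]-.1)<.006)&(hsv[...,1]<70)&(im.max(-1)>90)
    r=cv2.minAreaRect((C[cb][:,:2]*1000).astype(np.float32)); print(n,"crossbar",cb.sum(),r,np.median(C[cb][:,2]))
    hd=m&(C[...,2]>.115)&(im.max(-1)<70)
    H=C[hd]; print(" handles",len(H),H.mean(0),H.min(0),H.max(0))
E
```

```text
top plate ((542.109130859375, 173.7633056640625), (241.50779724121094, 247.88516235351562), 4.337525367736816) [[412.0, 288.0], [431.0, 41.0], [672.0, 59.0], [653.0, 306.0]]
 stub top n 114 [0.57325871 0.19796047 0.12318974] [0.39533103 0.23159836 1.5299366 ]
 pulley 299 ((580.4391479492188, 202.06527709960938), 45.57405471801758)<stdin>:13: RuntimeWarning: Mean of empty slice.
  ret = um.true_divide(
Traceback (most recent call last):
ValueError: zero-size array to reduction operation minimum which has no identity
```

```bash
cat > m1.py <<'E'
from h import *
def run(d):
  for n,box in (("top",(145,140,232,225)),("scene",(225,215,350,322))):
    if n not in d: continue
    g=d[n]; C=cloud(g); im=g["image"].astype(int); hsv=cv2.cvtColor(g["image"],cv2.COLOR_RGB2HSV)
    m=np.zeros(C.shape[:2],bool); m[box[1]:box[3],box[0]:box[2]]=1; m&=g["depth"]>0
    pl=(m&(hsv[...,1]<75)&(C[...,2]<.02)).astype(np.uint8); pl=cv2.morphologyEx(pl,cv2.MORPH_OPEN,np.ones((3,3),np.uint8))
    k,lab,st,_=cv2.connectedComponentsWithStats(pl); i=1+np.argmax(st[1:,4]); 
    cnt=np.argwhere(lab==i)[:,::-1]; P=plane(g,cnt,0.012)[:,:2]
    r=cv2.minAreaRect((P*1000).astype(np.float32)); print(n,"plate",r)
    s=m&(abs(C[...,2]-.096)<.006)&(im.min(-1)>90); S=C[s]; 
    print(" stub top",len(S),np.median(S,0),cv2.minEnclosingCircle((S[:,:2]*1000).astype(np.float32)))
    uv=np.argwhere(s)[:,::-1].mean(0); print("  centroid px",uv,plane(g,uv,.096))
    p=m&(C[...,2]>.056)&(C[...,2]<.068)&(im.min(-1)>100); print(" pulley",p.sum(),cv2.minEnclosingCircle((C[p][:,:2]*1000).astype(np.float32)))
    lv=m&(im.max(-1)<60)&(C[...,2]>.045)&(C[...,2]<.15); L=C[lv]; print(" lever",len(L))
    if len(L)>5:
        vt=np.linalg.svd(L-L.mean(0))[2]; print("  mean",L.mean(0),"dir",vt[0],L.min(0),L.max(0))
  for n,box in (("top",(262,140,320,185)),("scene",(165,140,225,215))):
    if n not in d: continue
    g=d[n]; C=cloud(g); im=g["image"].astype(int); hsv=cv2.cvtColor(g["image"],cv2.COLOR_RGB2HSV)
    m=np.zeros(C.shape[:2],bool); m[box[1]:box[3],box[0]:box[2]]=1
    cb=m&(abs(C[...,2]-.1)<.008)&(hsv[...,1]<75)&(im.max(-1)>90)
    print(n,"crossbar",cb.sum(),cv2.minAreaRect((C[cb][:,:2]*1000).astype(np.float32)),np.median(C[cb][:,2]))
    H=C[m&(C[...,2]>.115)&(C[...,2]<.2)&(im.max(-1)<80)]
    if len(H):print(" handles",len(H),H.mean(0),H.min(0),H.max(0))
E
python3 -c "
from m1 import *
run(pickle.load(open('im0.pkl','rb')))"
```

```text
top plate ((565.9371337890625, 131.4154510498047), (94.00225830078125, 128.5262451171875), 86.14016723632812)
 stub top 102 [0.58019883 0.20056962 0.09622957] ((580.266357421875, 201.6246795654297), 20.316823959350586)
  centroid px [179.95098039 177.        ] [[0.58014958 0.20120655 0.096     ]]
 pulley 361 ((567.8436279296875, 200.34591674804688), 58.1961555480957)
 lever 0
scene plate ((582.915283203125, 199.63320922851562), (160.90106201171875, 210.33489990234375), 4.573016166687012)
 stub top 205 [0.58183424 0.20665498 0.09459752] ((580.6294555664062, 205.68853759765625), 21.047203063964844)
  centroid px [289.24878049 250.0195122 ] [[0.58229625 0.2078028  0.096     ]]
 pulley 650 ((574.3021240234375, 283.59100341796875), 123.34137725830078)
 lever 169
  mean [0.49156492 0.19328066 0.07833286] dir [ 0.91930138  0.14028345 -0.36770304] [0.46719422 0.18212701 0.05753266] [0.59708722 0.22005403 0.09941529]
top crossbar 211 ((616.5109252929688, -167.44369506835938), (105.13741302490234, 39.82553482055664), 78.96041870117188) 0.10119733943792775
 handles 34 [ 0.60852025 -0.16704431  0.14246187] [ 0.59975015 -0.1882713   0.11800122] [ 0.61948568 -0.14300989  0.1615617 ]
scene crossbar 193 ((614.5794067382812, -162.9793243408203), (109.13479614257812, 30.704723358154297), 77.39374542236328) 0.09863808279053687
 handles 142 [ 0.61658016 -0.16152534  0.13906227] [ 0.6009947  -0.19411942  0.11598582] [ 0.62820478 -0.134472    0.15679326]
```

```bash
cat >> h.py <<'E'
from scipy.spatial.transform import Rotation as Ro
def tool(s):
    q=s["eef_rot"]; return Ro.from_quat([q[1],q[2],q[3],q[0]]).as_matrix()
def plan(target,ang=None,n=8,s=None):
    """print per-row tool-frame shift to target TCP (m) & world angle of tool x (deg), yaw constant per row applied after shift"""
    if s is None:
        from station import manip; s=manip.sense()
    R=tool(s); p=s["tool_pos"]; a0=np.degrees(np.arctan2(R[1,0],R[0,0]))
    print("t",s["t"],"tcp",p.round(4),"xang",a0.round(2),"zaxis",R[:,2].round(4),"F",s["wrist_force"].round(1),"open",round(s["opening"],4))
    tot=R.T@(np.array(target)-p)*1000
    print("total tool-frame shift",tot.round(1))
    dy=0 if ang is None else -np.radians((ang-a0+180)%360-180)
    print("yaw total",round(dy,4))
    Rk=R.copy(); pk=p.copy()
    for k in range(n):
        d=Rk.T@((np.array(target)-pk)/(n-k)); print([round(float(x)*1000,1) for x in d],round(dy/n,4))
        pk=pk+Rk@d; Rk=Rk@Ro.from_rotvec([0,0,dy/n]).as_matrix()
E
python3 -c "
from h import *
plan([.49,.195,.30],-85.4,10)"
```

```text
t 0.15 tcp [0.2281 0.6349 0.2258] xang -109.76 zaxis [-3.0e-04 -1.2e-03 -1.0e+00] F [-1.1  0.2  0.4] open 0.0874
total tool-frame shift [ 325.5 -395.3  -73.7]
yaw total -0.4252
[32.6, -39.5, -7.4] -0.0425
[34.2, -38.1, -7.4] -0.0425
[35.8, -36.6, -7.4] -0.0425
[37.3, -35.1, -7.4] -0.0425
[38.8, -33.4, -7.4] -0.0425
[40.2, -31.8, -7.4] -0.0425
[41.5, -30.0, -7.4] -0.0425
[42.7, -28.2, -7.4] -0.0425
[43.9, -26.4, -7.4] -0.0425
[45.0, -24.5, -7.4] -0.0425
```

>>> servo_tool(steps=[{"xyz":[33,-39,-15],"yaw":-0.05,"grip":1},{"xyz":[34,-38,-15],"yaw":-0.05,"grip":1},{"xyz":[36,-36,-15],"yaw":-0.05,"grip":1},{"xyz":[38,-35,-14],"yaw":-0.05,"grip":1},{"xyz":[40,-33,-8],"yaw":-0.05,"grip":1},{"xyz":[41,-31,-7],"yaw":-0.05,"grip":1},{"xyz":[42,-30,0],"yaw":-0.05,"grip":1},{"xyz":[43,-28,0],"yaw":-0.05,"grip":1}])

```text
t: 1.15
tool_pos: [0.4441, 0.2839, 0.3007]
eef_rot: [-0.0, 0.727, -0.687, -0.0]
wrist_force: [1.1, 0.3, 0.5]
opening: 0.0129
```

```bash
python3 -c "
from h import *
plan([.49,.195,.30],-85.4,3)"
```

```text
t 1.15 tcp [0.4441 0.2839 0.3007] xang -86.73 zaxis [ 1.e-04  4.e-04 -1.e+00] F [1.1 0.3 0.5] open 0.0129
total tool-frame shift [ 91.4 -40.8   0.7]
yaw total -0.0231
[30.5, -13.6, 0.2] -0.0077
[30.6, -13.4, 0.2] -0.0077
[30.7, -13.1, 0.2] -0.0077
```

>>> servo_tool(steps=[{"xyz":[31,-14,0],"yaw":-0.01,"grip":1},{"xyz":[31,-13,0],"yaw":-0.01,"grip":1},{"xyz":[30,-13,0],"yaw":0,"grip":1},{"xyz":[0,0,0],"yaw":0,"grip":1}])

```text
t: 1.65
tool_pos: [0.4899, 0.1946, 0.3003]
eef_rot: [0.0, 0.732, -0.681, -0.0]
wrist_force: [0.7, 0.6, -0.9]
opening: 0.0005
```

```bash
python3 -c "
from h import *
from station import optics,manip
g=optics.get_image('wrist'); pickle.dump((g,manip.sense()),open('w1.pkl','wb'))
save(g,'pics/w1.png',f=1.5)
plan([.49,.195,.30],-85.4,1)
print(-g['R'].T@g['t'],g['R'][2])"
```

```text
t 1.7 tcp [0.4896 0.1954 0.3003] xang -85.8 zaxis [-4.e-04 -2.e-04 -1.e+00] F [-0.2  0.1 -0.2] open 0.0007
total tool-frame shift [ 0.4 -0.4  0.3]
yaw total -0.007
[0.4, -0.4, 0.3] -0.007
[0.57531683 0.20007138 0.45940938] [-0.30908041 -0.02266572 -0.95076578]
```

View pics/w1.png

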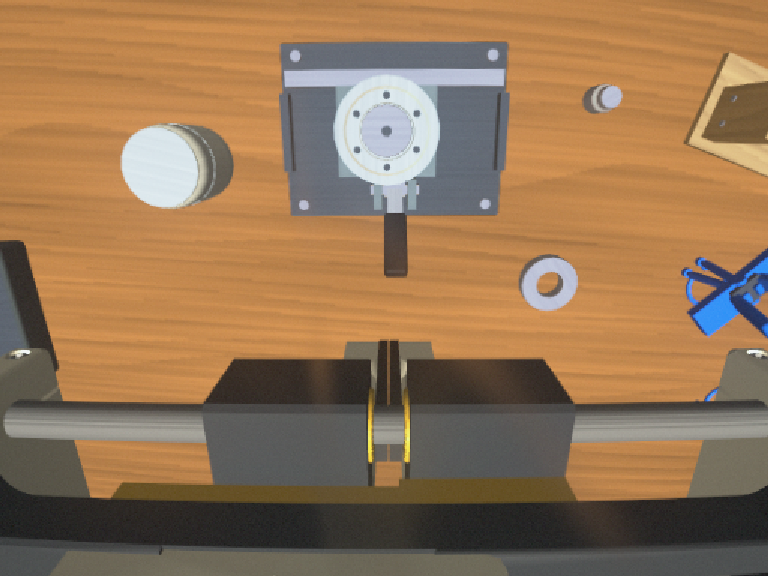

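```bash
python3 - <<'E'
from h import *
g,s=pickle.load(open('w1.pkl','rb'))
C=cloud(g); hsv=cv2.cvtColor(g["image"],cv2.COLOR_RGB2HSV); im=g["image"].astype(int)
sc=1.5
cr=np.array([(282,43),(508,42),(498,214),(292,216)])/sc-0.17
P=plane(g,cr,.012); print("corners",P.round(4).tolist(), "centre",P.mean(0)); 
print("sizes",[np.linalg.norm(P[i]-P[(i+1)%4]).round(4) for i in range(4)])
for a,b in ((1,0),(2,3)): v=P[a]-P[b]; print("y-dir deg",np.degrees(np.arctan2(-v[1],-v[0]))-90)
# stub top: depth-based mask
m=(abs(C[...,2]-.096)<.006)&(g["depth"]>0); m[150:]=0; m[:,:200]=0; m[:,320:]=0
uv=np.argwhere(m)[:,::-1].astype(np.float32)
print("stub px",len(uv),cv2.minEnclosingCircle(uv)); 
X=plane(g,uv,.096); c,r=cv2.minEnclosingCircle((X[:,:2]*1000).astype(np.float32)); print(" stub circle",c,r,"mean",X.mean(0),"z",np.median(C[m][:,2]))
m=(abs(C[...,2]-.062)<.006)&(g["depth"]>0)&(hsv[...,1]<60)&(im.min(-1)>120); m[128:]=0; m[:,:200]=0; m[:,320:]=0
m=cv2.morphologyEx(m.astype(np.uint8),cv2.MORPH_OPEN,np.ones((3,3)))>0
X=plane(g,np.argwhere(m)[:,::-1],.062); print("pulley",cv2.minEnclosingCircle((X[:,:2]*1000).astype(np.float32)))
# lever
m=(im.max(-1)<75)&(g["depth"]>0); m[:143]=0; m[188:]=0; m[:,:245]=0; m[:,280:]=0
L=C[m]; print("lever n",len(L))
for v in range(143,187,4):
    k=m[v]; 
    if k.sum(): print(v,np.argwhere(k).mean().round(1),k.sum(),np.median(C[v][k],0).round(4))
print("depth at plate",C[130,215],"table",C[150,150])
E
```

```text
corners [[0.6533, 0.3027, 0.012], [0.6691, 0.0963, 0.012], [0.5108, 0.0835, 0.012], [0.4939, 0.2915, 0.012]] centre [0.58179918 0.19350172 0.012     ]
sizes [np.float64(0.2071), np.float64(0.1588), np.float64(0.2087), np.float64(0.1598)]
y-dir deg 4.3757134258896
y-dir deg 4.650973309403128
stub px 918 ((257.5, 86.5), 17.507240295410156)
 stub circle (581.4667358398438, 201.70501708984375) 19.734201431274414 mean [0.58169394 0.20182776 0.096     ] z 0.09684027985102034
pulley ((581.70751953125, 201.8806610107422), 45.21080780029297)
lever n 133
143 263.0 13 [0.5102 0.1891 0.0598]
147 263.3 12 [0.5057 0.1881 0.0649]
151 265.5 8 [0.5014 0.1852 0.0696]
155 268.0 3 [0.4969 0.1817 0.0741]
159 269.0 1 [0.4925 0.1801 0.0772]
depth at plate [0.51703353 0.26077742 0.0132402 ] table [0.47756792 0.36386376 0.0015212 ]
```

Wrist view: the stub centre is at (257.5,87), which gives (0.5815,0.2018). Its radius of 19.7 mm and pulley radius of 45.2 mm match the description. The lever's black handle runs (263,143)–(263,183), slope about 46°, with its hinge near (0.529,0.190). The plate measures 208×159 mm with yaw 4.5°. The press point is (0.484,0.1864).

```bash
python3 -c "
from h import *
plan([.484,.1864,.10],-85.5,4)"
```

```text
t 1.7 tcp [0.4896 0.1954 0.3003] xang -85.8 zaxis [-4.e-04 -2.e-04 -1.e+00] F [-0.2  0.1 -0.2] open 0.0007
total tool-frame shift [  8.5   6.2 200.3]
yaw total -0.0053
[2.1, 1.5, 50.1] -0.0013
[2.1, 1.5, 50.1] -0.0013
[2.1, 1.5, 50.1] -0.0013
[2.1, 1.5, 50.1] -0.0013
```

>>> servo_tool(steps=[{"xyz":[8.5,6,50],"yaw":-0.005,"grip":1},{"xyz":[0,0,50],"yaw":0,"grip":1},{"xyz":[0,0,50],"yaw":0,"grip":1},{"xyz":[0,0,50],"yaw":0,"grip":1},{"xyz":[0,0,10],"yaw":0,"grip":1},{"xyz":[0,0,10],"yaw":0,"grip":1},{"xyz":[0,0,10],"yaw":0,"grip":1}])

```text
t: 2.58
tool_pos: [0.4853, 0.1885, 0.0719]
eef_rot: [-0.002, 0.735, -0.678, 0.0]
wrist_force: [-0.7, 0.6, 2.6]
opening: 0.0005
```

>>> servo_tool(steps=[{"xyz":[0,0,8],"yaw":0,"grip":1},{"xyz":[0,0,8],"yaw":0,"grip":1},{"xyz":[0,0,8],"yaw":0,"grip":1},{"xyz":[0,0,6],"yaw":0,"grip":1}])

```text
t: 3.08
tool_pos: [0.4836, 0.1872, 0.0409]
eef_rot: [0.0, 0.735, -0.678, -0.0]
wrist_force: [-6.4, 1.0, 8.3]
opening: 0.0005
```

>>> servo_tool(steps=[{"xyz":[0,0,2],"yaw":0,"grip":1},{"xyz":[0,0,2],"yaw":0,"grip":1},{"xyz":[0,0,2],"yaw":0,"grip":1},{"xyz":[0,0,0],"yaw":0,"grip":1}])

```text
t: 3.58
tool_pos: [0.4835, 0.1871, 0.0359]
eef_rot: [0.0, 0.735, -0.678, -0.0]
wrist_force: [-9.8, -1.4, 19.2]
opening: 0.0002
```

>>> servo_tool(steps=[{"xyz":[0,0,1],"yaw":0,"grip":1},{"xyz":[0,0,0],"yaw":0,"grip":1}])

```text
t: 3.82
tool_pos: [0.4835, 0.1871, 0.0357]
eef_rot: [0.0, 0.735, -0.678, -0.0]
wrist_force: [-12.7, -1.5, 27.5]
opening: 0.0006
```

>>> servo_tool(steps=[{"xyz":[0,0,-20],"yaw":0,"grip":1},{"xyz":[0,0,-62],"yaw":0,"grip":0},{"xyz":[0,0,-62],"yaw":0,"grip":-1},{"xyz":[0,0,-62],"yaw":0,"grip":-1},{"xyz":[0,0,-20],"yaw":0,"grip":-1},{"xyz":[0,0,0],"yaw":0,"grip":-1},{"xyz":[0,0,0],"yaw":0,"grip":-1}])

```text
t: 4.7
tool_pos: [0.4835, 0.187, 0.2585]
eef_rot: [0.001, 0.735, -0.678, -0.0]
wrist_force: [-0.0, -0.2, -1.0]
opening: 0.0545
```

```bash
python3 - <<'E'
from h import *
from station import optics,manip
g=optics.get_image('wrist'); s=manip.sense(); pickle.dump((g,s),open('w2.pkl','wb'))
save(g,'pics/w2.png',f=1.5)
C=cloud(g); im=g["image"].astype(int)
m=(im.max(-1)<75)&(g["depth"]>0); m[:125]=0; m[188:]=0; m[:,:225]=0; m[:,290:]=0
for v in range(125,187,5):
    k=m[v]
    if k.sum(): print(v,np.argwhere(k).mean().round(1),k.sum(),np.median(C[v][k],0).round(4))
m=(abs(C[...,2]-.096)<.006)&(g["depth"]>0); m[150:]=0; m[:,:200]=0; m[:,320:]=0
uv=np.argwhere(m)[:,::-1].astype(np.float32); X=plane(g,uv,.096); print(" stub",cv2.minEnclosingCircle(uv),cv2.minEnclosingCircle((X[:,:2]*1000).astype(np.float32)))
plan([.56,-.15,.30],-102,10)
E
```

```text
150 258.0 2 [0.4965 0.1879 0.0335]
155 265.0 1 [0.4909 0.1783 0.0354]
185 251.0 1 [0.4483 0.1936 0.0351]
 stub ((251.0, 78.11538696289062), 20.140321731567383) ((581.375, 201.9412841796875), 20.05243492126465)
t 4.75 tcp [0.4835 0.1869 0.2582] xang -85.42 zaxis [-0.0019 -0.0011 -1.    ] F [-0.2 -0.4  0.2] open 0.059
total tool-frame shift [342.  -49.3 -41.6]
yaw total 0.2894
[34.2, -4.9, -4.2] 0.0289
[34.0, -5.9, -4.2] 0.0289
[33.9, -6.9, -4.2] 0.0289
[33.6, -7.9, -4.2] 0.0289
[33.4, -8.8, -4.2] 0.0289
[33.1, -9.8, -4.2] 0.0289
[32.8, -10.8, -4.2] 0.0289
[32.5, -11.7, -4.2] 0.0289
[32.2, -12.6, -4.2] 0.0289
[31.8, -13.6, -4.2] 0.0289
```

View pics/w2.png

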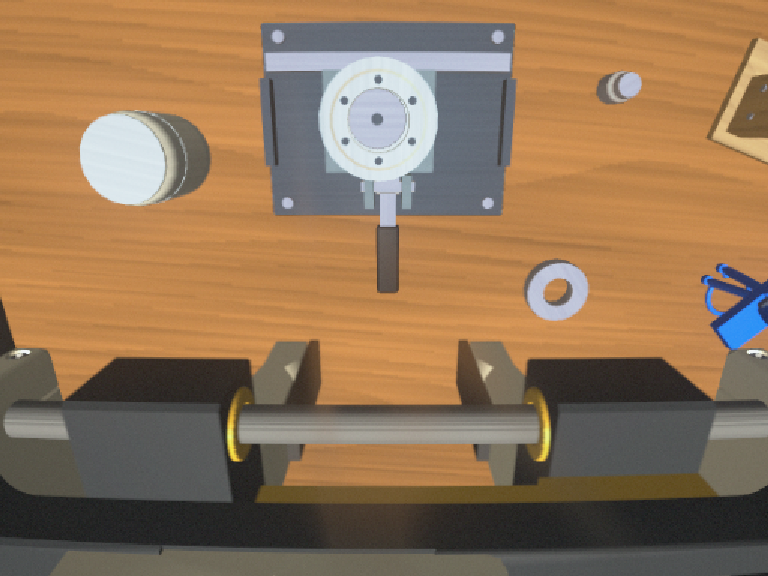

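Wrist view: the handle (388,225)–(388,292) now lies flat at z≈0.035 along its length. The stub is unchanged at (0.5814,0.2019). Next, the stand.

>>> servo_tool(steps=[{"xyz":[38,-4,-6],"yaw":0.036,"grip":-1},{"xyz":[43,-5,-6],"yaw":0.036,"grip":-1},{"xyz":[43,-6,-6],"yaw":0.036,"grip":-1},{"xyz":[43,-7,-6],"yaw":0.036,"grip":-1},{"xyz":[43,-8,-6],"yaw":0.036,"grip":-1},{"xyz":[43,-9,-6],"yaw":0.036,"grip":-1},{"xyz":[43,-9,-6],"yaw":0.036,"grip":-1},{"xyz":[40,-2,0],"yaw":0.036,"grip":-1}])

```text
t: 5.75
tool_pos: [0.5182, -0.1513, 0.3003]
eef_rot: [-0.001, -0.629, 0.777, 0.001]
wrist_force: [1.4, 0.0, -0.8]
opening: 0.0877
```

>>> servo_tool(steps=[{"xyz":[0,0,0],"yaw":0,"grip":-1}])

```text
t: 5.88
tool_pos: [0.5175, -0.1519, 0.2998]
eef_rot: [-0.001, -0.629, 0.778, 0.001]
wrist_force: [-0.7, 0.6, -0.4]
opening: 0.0874
```

```bash
python3 - <<'E'
from h import *
from station import optics,manip
g=optics.get_image('wrist'); s=manip.sense(); pickle.dump((g,s),open('w3.pkl','wb'))
save(g,'pics/w3.png',f=1.5)
plan([.54,-.15,.30],-102,1)
E
```

```text
t 5.925 tcp [ 0.5177 -0.1508  0.3   ] xang -102.04 zaxis [-2.7e-03  1.0e-04 -1.0e+00] F [ 0.1 -0.1  0. ] open 0.0877
total tool-frame shift [ -5.4 -21.6  -0.1]
yaw total -0.0007
[-5.4, -21.6, -0.1] -0.0007
```

View pics/w3.png

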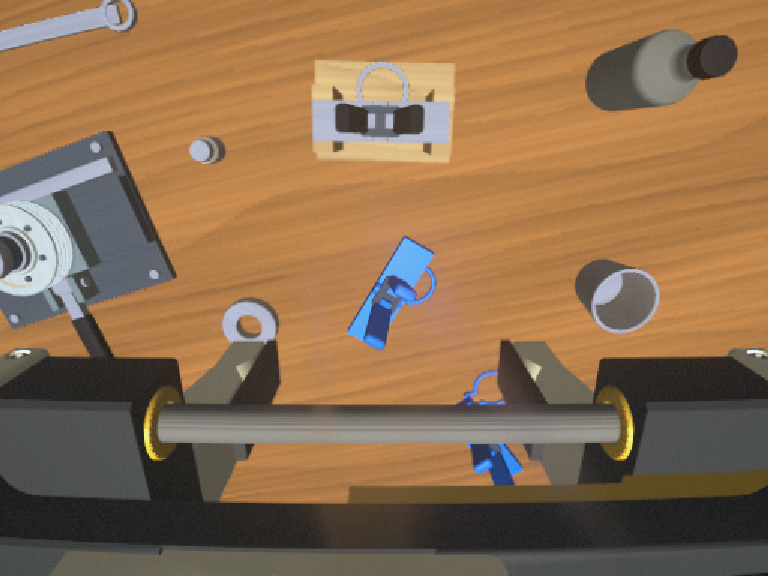

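```bash
cat > m3.py <<'E'
from h import *
def pl(g,s,roi,zb=.100):
    C=cloud(g); hsv=cv2.cvtColor(g["image"],cv2.COLOR_RGB2HSV); im=g["image"].astype(int)
    v,u=np.mgrid[:384,:512]; box=(u>roi[0])&(u<roi[2])&(v>roi[1])&(v<roi[3])&(g["depth"]>0)
    m=box&(abs(C[...,2]-zb)<.006)&(hsv[...,1]<70)&(im.max(-1)>110)
    m=cv2.morphologyEx(m.astype(np.uint8),cv2.MORPH_OPEN,np.ones((3,3)))>0
    X=plane(g,np.argwhere(m)[:,::-1],zb); r=cv2.minAreaRect((X[:,:2]*1000).astype(np.float32)); print("crossbar",r,"z",np.median(C[m][:,2]))
    h=box&(C[...,2]>zb+.015)&(C[...,2]<.22)&(im.max(-1)<90)
    k,lab,st,cen=cv2.connectedComponentsWithStats(h.astype(np.uint8))
    for i in range(1,k):
        if st[i,4]>20:
            H=C[lab==i]; top=H[H[:,2]>np.percentile(H[:,2],60)]
            print(" handle",st[i,4],cen[i],"top mean",top.mean(0).round(4),"zmax",H[:,2].max().round(4))
            print("   rect",cv2.minAreaRect((top[:,:2]*1000).astype(np.float32)))
if __name__=="__main__":
    g,s=pickle.load(open('w3.pkl','rb')); pl(g,s,(200,35,310,112))
    C=cloud(g); hsv=cv2.cvtColor(g["image"],cv2.COLOR_RGB2HSV)
    b=(hsv[...,0]>95)&(hsv[...,0]<125)&(hsv[...,1]>150)&(g["depth"]>0); b[225:]=0
    print("blue zmax",C[b][:,2].max(),C[b].min(0),C[b].max(0))
    cr=np.array([(313,100),(449,100),(450,143),(314,142)])/1.5; P=plane(g,cr,.1); print(P.round(4).tolist(),P.mean(0))
    # ring px
    P=plane(g,np.array([[383/1.5,85/1.5]]),.021); print("ring c",P)
E
python3 m3.py
```

```text
crossbar ((615.0267333984375, -167.4316864013672), (104.81916809082031, 29.758861541748047), 76.80420684814453) z 0.10101546203239475
 handle 345 [233.15072464  78.56231884] top mean [ 0.6198 -0.1445  0.1573] zmax 0.1595
   rect ((619.990966796875, -144.47259521484375), (7.8310747146606445, 16.551212310791016), 75.83584594726562)
 handle 323 [272.45820433  79.35913313] top mean [ 0.6094 -0.1903  0.1574] zmax 0.1596
   rect ((609.5799560546875, -190.48484802246094), (7.790079116821289, 15.667720794677734), 78.8008804321289)
blue zmax 0.14056568106071893 [ 0.42778092 -0.18860086  0.00291158] [ 0.516176   -0.09870537  0.14056568]
[[0.6402, -0.1211, 0.1], [0.6184, -0.2216, 0.1], [0.5873, -0.2169, 0.1], [0.6104, -0.114, 0.1]] [ 0.61407425 -0.16840548  0.1       ]
ring c [[ 0.64744244 -0.17614281  0.021     ]]
```

```bash
python3 -c "
from h import *
plan([.615,-.1674,.30],-103.1,2)"
```

```text
t 5.925 tcp [ 0.5177 -0.1508  0.3   ] xang -102.04 zaxis [-2.7e-03  1.0e-04 -1.0e+00] F [ 0.1 -0.1  0. ] open 0.0877
total tool-frame shift [ -4.  -98.6  -0.3]
yaw total 0.0185
[-2.0, -49.3, -0.1] 0.0093
[-2.5, -49.3, -0.1] 0.0093
```

>>> servo_tool(steps=[{"xyz":[-2,-49,0],"yaw":0.009,"grip":-1},{"xyz":[-2.5,-49.5,0],"yaw":0.009,"grip":-1},{"xyz":[0,0,40],"yaw":0,"grip":-1},{"xyz":[0,0,50],"yaw":0,"grip":-1},{"xyz":[0,0,20],"yaw":0,"grip":-1},{"xyz":[0,0,0],"yaw":0,"grip":-1},{"xyz":[0,0,0],"yaw":0,"grip":-1}])

```text
t: 6.8
tool_pos: [0.6163, -0.1656, 0.1925]
eef_rot: [0.0, -0.623, 0.782, -0.0]
wrist_force: [0.6, -0.7, 0.8]
opening: 0.0878
```

```bash
python3 -c "
from h import *
plan([.615,-.1674,.127],-103.1,2)"
```

```text
t 6.8 tcp [ 0.6163 -0.1656  0.1925] xang -102.87 zaxis [ 1.e-03 -4.e-04 -1.e+00] F [ 0.6 -0.7  0.8] open 0.0878
total tool-frame shift [ 2.   0.9 65.5]
yaw total 0.004
[1.0, 0.5, 32.7] 0.002
[1.0, 0.5, 32.7] 0.002
```

>>> servo_tool(steps=[{"xyz":[1.5,1,33],"yaw":0.004,"grip":-1},{"xyz":[0,0,22],"yaw":0,"grip":-1},{"xyz":[0,0,10],"yaw":0,"grip":-1},{"xyz":[0,0,0],"yaw":0,"grip":-1},{"xyz":[0,0,0],"yaw":0,"grip":-1}])

```text
t: 7.42
tool_pos: [0.6152, -0.1674, 0.128]
eef_rot: [0.001, -0.621, 0.783, -0.001]
wrist_force: [0.8, 0.0, 0.3]
opening: 0.0876
```

```bash
python3 - <<'E'
from h import *
from station import optics,manip
for i in range(2): plan([.615,-.1674,.127],-103.1,1); g=optics.get_image('wrist')
save(g,'pics/w4.png',f=1.5)
E
```

```text
t 7.425 tcp [ 0.6152 -0.1674  0.128 ] xang -103.15 zaxis [ 2.1e-03 -2.0e-04 -1.0e+00] F [0.8 0.  0.3] open 0.0876
total tool-frame shift [0.1 0.2 1. ]
yaw total -0.0008
[0.1, 0.2, 1.0] -0.0008
t 7.475 tcp [ 0.6151 -0.1674  0.1279] xang -103.15 zaxis [ 2.1e-03 -2.0e-04 -1.0e+00] F [ 0.8  0.5 -1. ] open 0.0876
total tool-frame shift [0.  0.1 0.9]
yaw total -0.0009
[0.0, 0.1, 0.9] -0.0009
```

View pics/w4.png

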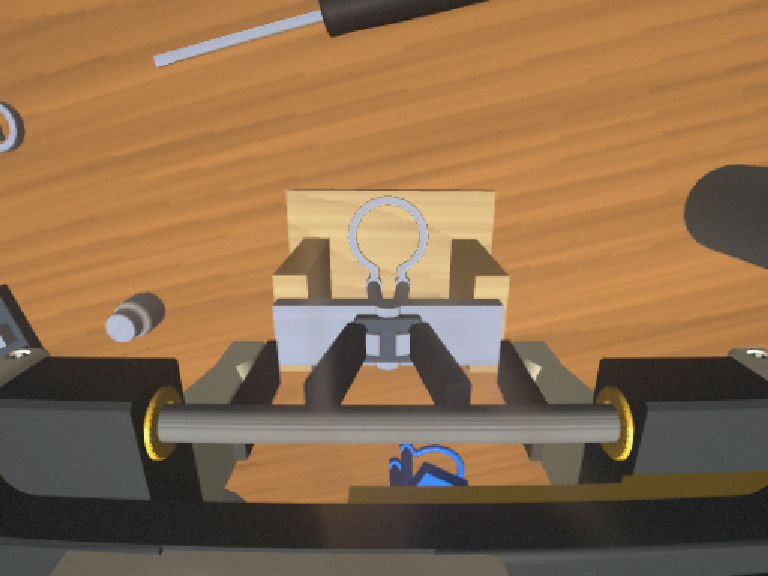

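Handles (black, at (335,365) and (440,365)) sit centred between the fingers, and the ring is visible at (388,235). Squeezing now.

>>> servo_tool(steps=[{"xyz":[0,0,1],"yaw":0,"grip":0.2},{"xyz":[0,0,0],"yaw":0,"grip":1},{"xyz":[0,0,0],"yaw":0,"grip":1},{"xyz":[0,0,0],"yaw":0,"grip":1},{"xyz":[0,0,0],"yaw":0,"grip":1},{"xyz":[0,0,0],"yaw":0,"grip":1}], grip_force=40)

```text
t: 8.28
tool_pos: [0.6157, -0.1677, 0.128]
eef_rot: [0.001, -0.622, 0.783, -0.001]
wrist_force: [-4.0, 1.4, 18.3]
opening: 0.0333
```

>>> servo_tool(steps=[{"xyz":[0,0,0],"yaw":0,"grip":1},{"xyz":[0,0,0],"yaw":0,"grip":1}])

```text
t: 8.52
tool_pos: [0.6157, -0.1677, 0.1281]
eef_rot: [0.001, -0.622, 0.783, -0.002]
wrist_force: [-2.0, 2.1, 12.0]
opening: 0.0327
```

>>> servo_tool(steps=[{"xyz":[0,0,-8],"yaw":0,"grip":1},{"xyz":[0,0,-15],"yaw":0,"grip":1},{"xyz":[0,0,-30],"yaw":0,"grip":1},{"xyz":[0,0,-30],"yaw":0,"grip":1},{"xyz":[0,0,-30],"yaw":0,"grip":1},{"xyz":[0,0,-12],"yaw":0,"grip":1},{"xyz":[0,0,0],"yaw":0,"grip":1}])

```text
t: 9.4
tool_pos: [0.6144, -0.1673, 0.251]
eef_rot: [0.0, -0.621, 0.784, -0.0]
wrist_force: [-0.3, 0.2, -2.8]
opening: 0.0328
```

```bash
cat > m5.py <<'E'
from h import *
from station import optics,manip
import sys
n=sys.argv[1]
g=optics.get_image('wrist'); s=manip.sense(); pickle.dump((g,s),open(n+'.pkl','wb'))
save(g,f'pics/{n}.png',f=1.5)
print(s["t"],s["tool_pos"],s["wrist_force"].round(1),s["opening"])
E
python3 m5.py w5
```

```text
9.45 [ 0.61382599 -0.16714944  0.2497339 ] [-0.8  0.2 -2.9] 0.03257449580749697
```

View pics/w5.png

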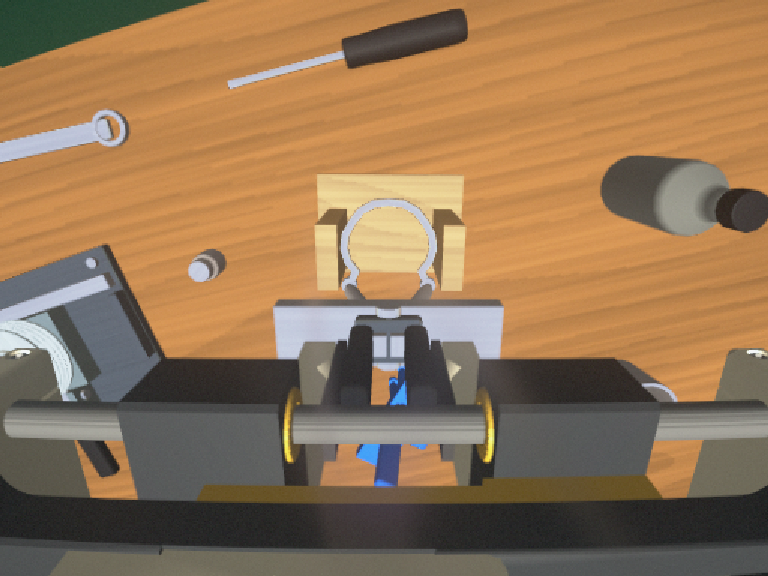

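```bash
cat > m6.py <<'E'
from h import *
import sys
from scipy.optimize import minimize
def ring(g,s,roi=(200,110,320,200),tol=.012):
    C=cloud(g); R=tool(s); p=s["tool_pos"]; zr=p[2]-.107
    v,u=np.mgrid[:384,:512]; box=(u>roi[0])&(u<roi[2])&(v>roi[1])&(v<roi[3])&(g["depth"]>0)
    m=box&(abs(C[...,2]-zr)<tol)
    m=cv2.morphologyEx(m.astype(np.uint8),cv2.MORPH_CLOSE,np.ones((3,3)))
    k,lab,st,_=cv2.connectedComponentsWithStats(m); m=lab==1+np.argmax(st[1:,4])
    vis=cv2.cvtColor(g["image"],cv2.COLOR_RGB2BGR); vis[m]=(0,0,255); cv2.imwrite("pics/ringmask.png",cv2.resize(vis[roi[1]:roi[3],roi[0]:roi[2]],None,fx=5,fy=5,interpolation=cv2.INTER_NEAREST))
    zm=np.median(C[m][:,2]); print("ring px",m.sum(),"z",zm,"nominal",zr)
    xt=np.array([-R[0,1],-R[1,1]]); yt=-R[:2,0] # pliers x,y (=-tool y, -tool x)
    for z in (zr,):
        X=plane(g,np.argwhere(m)[:,::-1],z)[:,:2]
        L=np.c_[(X-p[:2])@xt,(X-p[:2])@yt]*1000
        f=lambda c:-np.min(np.hypot(*(L-c).T))
        best=min((minimize(f,[25.8+a,b],method="Nelder-Mead") for a in(-3,0,3) for b in(-2,2)),key=lambda r:r.fun)
        c,r=cv2.minEnclosingCircle(L.astype(np.float32)); up=L[L[:,0]>20]
        print(" inscribed centre (pliers x,y from TCP, mm)",best.x.round(2),"r",-best.fun,"y-range",L[:,1].min().round(1),L[:,1].max().round(1),"xmax",L[:,0].max().round(1))
        U=L[(L[:,0]>15)]; A=np.c_[2*U,np.ones(len(U))]; q=np.linalg.lstsq(A,(U**2).sum(1),rcond=None)[0]; print(" wire circle fit",q[:2].round(2),np.sqrt(q[2]+q[0]**2+q[1]**2).round(2))
        for a in (20,25.8,30,35):
            k=abs(L[:,0]-a)<1.5; print("   x",a,"y mid",(L[k,1].min()+L[k,1].max())/2,"w",np.ptp(L[k,1]))
    # crossbar tilt
    hsv=cv2.cvtColor(g["image"],cv2.COLOR_RGB2HSV)
    mb=(g["depth"]>0)&(abs(C[...,2]-(p[2]-.028))<.01)&(v>195)&(v<250)&(u>150)&(u<360)&(g["image"].max(-1)>120)
    B=C[mb]; A=np.c_[(B[:,:2]-p[:2])@xt,(B[:,:2]-p[:2])@yt,np.ones(len(B))]; q=np.linalg.lstsq(A,B[:,2]-p[2],rcond=None)[0]; print("bar n",len(B),"tilt x,y",q.round(4),"bar L rect",cv2.minAreaRect((A[:,:2]*1000).astype(np.float32)))
if __name__=="__main__": ring(*pickle.load(open(sys.argv[1]+'.pkl','rb')))
E
python3 m6.py w5
```

```text
ring px 892 z 0.14648679731708114 nominal 0.14273389717575363
 inscribed centre (pliers x,y from TCP, mm) [23.73 -0.29] r 23.90480389059681 y-range -29.6 29.8 xmax 52.4
 wire circle fit [23.6  -0.22] 27.06
   x 20 y mid -0.2812171927471141 w 58.54892453436349
   x 25.8 y mid -0.2888485092200117 w 58.184431254035815
   x 30 y mid -0.2938839511906739 w 57.94533677842169
   x 35 y mid -0.30149011662864744 w 53.931844308570135
bar n 3562 tilt x,y [-0.0569 -0.0007 -0.0252] bar L rect ((-0.4445228576660156, -0.057743072509765625), (31.23012924194336, 104.88421630859375), 0.2722366452217102)
```

View pics/ringmask.png

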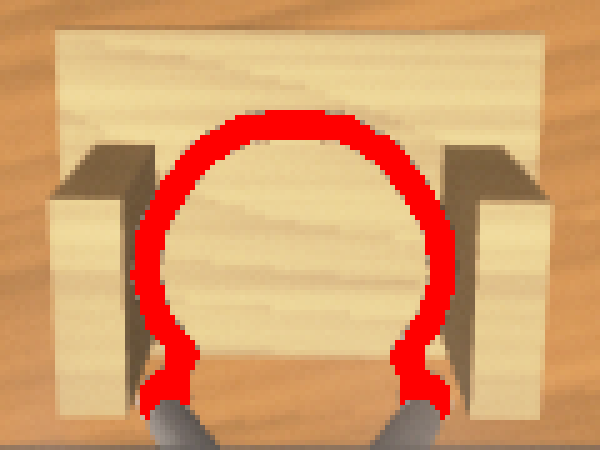

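```bash
python3 - <<'E'
from h import *
g,s=pickle.load(open('w5.pkl','rb')); C=cloud(g); p=s["tool_pos"]
for nm,(u0,v0,u1,v1) in dict(cheekL=(213,154,222,190),cheekR=(300,154,307,190),base=(215,120,305,132),base2=(245,150,275,175),tableL=(60,30,120,60),tableM=(120,110,190,150),tableR=(320,60,380,90),barL=(187,205,217,235),barR=(302,205,330,235),tableN=(330,200,400,230)).items():
    B=C[v0:v1,u0:u1].reshape(-1,3); B=B[(B[:,2]>-.1)&(B[:,2]<.3)]
    A=np.c_[B[:,:2]-B[:,:2].mean(0),np.ones(len(B))]; q=np.linalg.lstsq(A,B[:,2],rcond=None)[0]; print(nm,B.mean(0).round(4),"slope",q[:2].round(3),"rms",(B[:,2]-A@q).std().round(4))
print(p)
# bar outline in plane
E
```

```text
cheekL [ 0.6265 -0.1229  0.091 ] slope [ 0.004 -0.005] rms 0.0007
cheekR [ 0.6045 -0.2161  0.091 ] slope [0.012 0.056] rms 0.0007
base [ 0.6565 -0.1789  0.0089] slope [-0.002  0.001] rms 0.0008
base2 [ 0.6078 -0.1674  0.009 ] slope [0.002 0.003] rms 0.0008
tableL [0.8084 0.0112 0.001 ] slope [-0.002 -0.   ] rms 0.0009
tableM [ 0.6839 -0.0366  0.0009] slope [ 0.002 -0.   ] rms 0.0008
tableR [ 0.6933 -0.3083  0.001 ] slope [0.    0.001] rms 0.0008
barL [ 0.6277 -0.1314  0.2284] slope [ 0.284 -0.909] rms 0.0098
barR [ 0.6102 -0.2059  0.2284] slope [0.653 0.771] rms 0.0097
tableN [ 0.4988 -0.3001  0.0168] slope [1.463 0.052] rms 0.0254
[ 0.61382599 -0.16714944  0.2497339 ]
```

```bash
cat > m7.py <<'E'
from h import *
import sys
g,s=pickle.load(open(sys.argv[1]+'.pkl','rb')); C=cloud(g); p=s["tool_pos"];R=tool(s)
xt=-R[:2,1]; yt=-R[:2,0]
for z0 in ((p[2]-.028),):
  tot=[]
  for nm,(u0,v0,u1,v1) in dict(barL=(186,202,222,236),barR=(298,202,332,236)).items():
    B=C[v0:v1,u0:u1].reshape(-1,3); B=B[abs(B[:,2]-z0)<.008]
    tot.append(B); print(nm,len(B),np.percentile(B[:,2],[5,50,95]).round(4))
  for v in range(198,242,3):
    o=[]
    for u0,u1 in ((188,214),(306,330)):
        r=C[v,u0:u1]; q=np.median(r,0); o+= [np.round((q[:2]-p[:2])@xt*1000,1),q[2].round(4),(r[:,2].std()).round(4)]
    print(v,o)
E
python3 m7.py w5
```

```text
barL 1051 [0.2216 0.2237 0.2248]
barR 997 [0.2217 0.2237 0.2248]
198 [np.float64(-61.1), np.float64(0.001), np.float64(0.0787), np.float64(-61.5), np.float64(0.0012), np.float64(0.0008)]
201 [np.float64(14.3), np.float64(0.2177), np.float64(0.0004), np.float64(14.5), np.float64(0.2181), np.float64(0.0006)]
204 [np.float64(14.5), np.float64(0.2235), np.float64(0.0006), np.float64(14.5), np.float64(0.2237), np.float64(0.0006)]
207 [np.float64(12.4), np.float64(0.2237), np.float64(0.0008), np.float64(12.4), np.float64(0.2237), np.float64(0.0006)]
210 [np.float64(10.4), np.float64(0.2238), np.float64(0.0005), np.float64(10.2), np.float64(0.2235), np.float64(0.0006)]
213 [np.float64(8.1), np.float64(0.2238), np.float64(0.0006), np.float64(7.8), np.float64(0.2238), np.float64(0.0005)]
216 [np.float64(5.6), np.float64(0.2239), np.float64(0.0005), np.float64(5.6), np.float64(0.2236), np.float64(0.0006)]
219 [np.float64(3.7), np.float64(0.2237), np.float64(0.0359), np.float64(3.3), np.float64(0.2236), np.float64(0.0005)]
222 [np.float64(1.3), np.float64(0.2236), np.float64(0.0006), np.float64(1.4), np.float64(0.2238), np.float64(0.0372)]
225 [np.float64(-1.0), np.float64(0.2239), np.float64(0.0358), np.float64(-1.2), np.float64(0.2237), np.float64(0.0006)]
228 [np.float64(-1.1), np.float64(0.2249), np.float64(0.0166), np.float64(-3.4), np.float64(0.2244), np.float64(0.0165)]
231 [np.float64(3.8), np.float64(0.2424), np.float64(0.0187), np.float64(-5.7), np.float64(0.2244), np.float64(0.0186)]
234 [np.float64(11.4), np.float64(0.2644), np.float64(0.0205), np.float64(2.0), np.float64(0.2443), np.float64(0.0206)]
237 [np.float64(11.6), np.float64(0.2677), np.float64(0.0373), np.float64(12.9), np.float64(0.2674), np.float64(0.0221)]
240 [np.float64(14.1), np.float64(0.2722), np.float64(0.0253), np.float64(13.4), np.float64(0.2722), np.float64(0.0254)]
```

```bash
python3 -c "
from h import *
plan([.5564,.2076,.255],-103.1,9)"
```

```text
t 9.45 tcp [ 0.6138 -0.1671  0.2497] xang -103.18 zaxis [-1.e-03  5.e-04 -1.e+00] F [-0.8  0.2 -2.9] open 0.0326
total tool-frame shift [-351.8  141.3   -5. ]
yaw total -0.0013
[-39.1, 15.7, -0.6] -0.0001
[-39.1, 15.7, -0.6] -0.0001
[-39.1, 15.7, -0.6] -0.0001
[-39.1, 15.7, -0.6] -0.0001
[-39.1, 15.7, -0.6] -0.0001
[-39.1, 15.7, -0.6] -0.0001
[-39.1, 15.7, -0.6] -0.0001
[-39.1, 15.7, -0.6] -0.0001
[-39.1, 15.7, -0.6] -0.0001
```

>>> servo_tool(steps=[{"xyz":[-10,4,-2],"yaw":0,"grip":1},{"xyz":[-25,10,-3],"yaw":0,"grip":1},{"xyz":[-32,13,-1],"yaw":0,"grip":1},{"xyz":[-32,13,0],"yaw":0,"grip":1},{"xyz":[-32,13,0],"yaw":0,"grip":1},{"xyz":[-32,13,0],"yaw":0,"grip":1},{"xyz":[-32,13,0],"yaw":0,"grip":1},{"xyz":[-32,13,0],"yaw":0,"grip":1}])

```text
t: 10.45
tool_pos: [0.5754, 0.0761, 0.2556]
eef_rot: [-0.001, -0.621, 0.783, 0.0]
wrist_force: [1.4, 0.4, -2.6]
opening: 0.0328
```

>>> servo_tool(steps=[{"xyz":[-32,13,0],"yaw":0,"grip":1},{"xyz":[-32,13,0],"yaw":0,"grip":1},{"xyz":[-32,13,0],"yaw":0,"grip":1},{"xyz":[-18,7,0],"yaw":0,"grip":1},{"xyz":[-10,3,0],"yaw":0,"grip":1},{"xyz":[0,0,0],"yaw":0,"grip":1},{"xyz":[0,0,0],"yaw":0,"grip":1}])

```text
t: 11.32
tool_pos: [0.557, 0.2058, 0.2565]
eef_rot: [-0.0, -0.621, 0.784, -0.0]
wrist_force: [1.4, -0.1, -3.0]
opening: 0.0329
```

```bash
sed -i 's/^g=optics/s0=manip.sense(); print(s0["tool_pos"]);\ng=optics/' m5.py; python3 m5.py w6; python3 -c "
from h import *
plan([.5564,.2076,.255],-103.1,1)"
```

```text
[0.55696371 0.20575568 0.25647235]
11.375 [0.55702441 0.20568648 0.25654804] [-0.1 -0.4 -2.7] 0.03270231767825404
t 11.375 tcp [0.557  0.2057 0.2565] xang -103.22 zaxis [-1.e-04 -2.e-04 -1.e+00] F [-0.1 -0.4 -2.7] open 0.0327
total tool-frame shift [-1.7  1.   1.5]
yaw total -0.0021
[-1.7, 1.0, 1.5] -0.0021
```

View pics/w6.png

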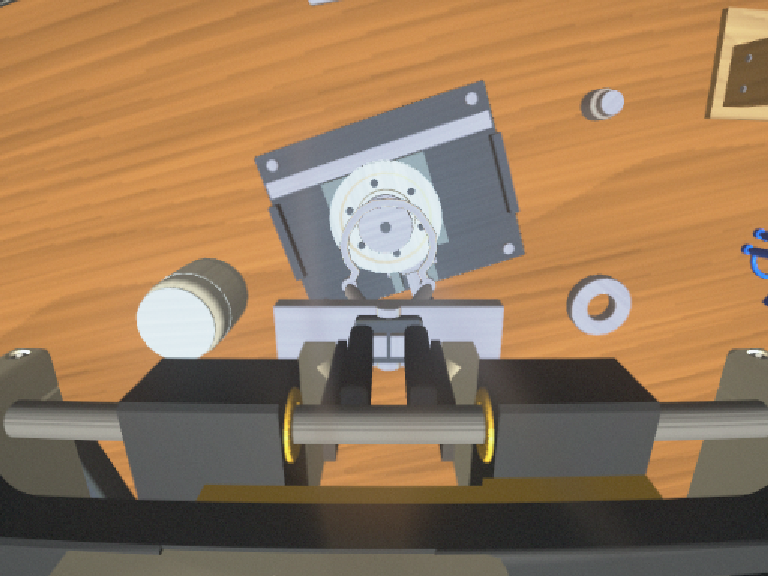

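```bash
cat > m8.py <<'E'
from h import *
import sys
from scipy.optimize import minimize
def meas(n,dz=-.1055,roi=(200,110,320,200),ztop=.096):
    g,s=pickle.load(open(n+'.pkl','rb')); C=cloud(g); R=tool(s); p=s["tool_pos"]
    xt=-R[:2,1]; yt=-R[:2,0]; zr=p[2]+dz
    v,u=np.mgrid[:384,:512]; box=(u>roi[0])&(u<roi[2])&(v>roi[1])&(v<roi[3])&(g["depth"]>0)
    m=box&(abs(C[...,2]-zr-.001)<.010)&(C[...,2]>ztop+.008)
    m=cv2.morphologyEx(m.astype(np.uint8),cv2.MORPH_CLOSE,np.ones((3,3)))
    k,lab,st,_=cv2.connectedComponentsWithStats(m); m=lab==1+np.argmax(st[1:,4])
    X=plane(g,np.argwhere(m)[:,::-1],zr)[:,:2]; L=np.c_[(X-p[:2])@xt,(X-p[:2])@yt]*1000
    f=lambda c:-np.min(np.hypot(*(L-c).T))
    b=min((minimize(f,[25.8+a,q],method="Nelder-Mead") for a in(-3,0,3) for q in(-2,2)),key=lambda r:r.fun)
    print("ring n",m.sum(),"z med",np.median(C[m][:,2]).round(4),"seat(pl x,y from TCP)",b.x.round(2),"r",round(-b.fun,2),"yr",L[:,1].min().round(1),L[:,1].max().round(1),"xmax",L[:,0].max().round(1))
    sm=box&(abs(C[...,2]-ztop-.001)<.005)
    vis=cv2.cvtColor(g["image"],cv2.COLOR_RGB2BGR); vis[m]=(0,0,255); vis[sm]=(0,255,0); cv2.imwrite("pics/mask.png",cv2.resize(vis[roi[1]:roi[3],roi[0]:roi[2]],None,fx=5,fy=5,interpolation=cv2.INTER_NEAREST))
    S=plane(g,np.argwhere(sm)[:,::-1],ztop)[:,:2]; c,r=cv2.minEnclosingCircle((S*1000).astype(np.float32)); c=np.array(c)/1000
    d=np.array([(c-p[:2])@xt,(c-p[:2])@yt])*1000; print("stub world",c.round(4),"r",r,"in pliers frame from TCP",d.round(2))
    e=d-np.array(b.x); print("move needed pliers x,y",e.round(2)," tool x,y",(-e[1]).round(2),(-e[0]).round(2),"with nominal seat:",(d-[25.8,0]).round(2))
if __name__=="__main__": meas(sys.argv[1])
E
python3 m8.py w6; python3 -c "
import m8
m8.meas('w5',ztop=.05)"; python3 m8.py w6 >/dev/null
```

```text
ring n 896 z med 0.1519 seat(pl x,y from TCP) [23.63 -0.33] r 23.65 yr -30.1 29.5 xmax 52.0
stub world [0.5815 0.2019] r 19.64918327331543 in pliers frame from TCP [24.72  1.93]
move needed pliers x,y [1.09 2.26]  tool x,y -2.26 -1.09 with nominal seat: [-1.08  1.93]
ring n 892 z med 0.1465 seat(pl x,y from TCP) [24.08 -0.29] r 23.77 yr -29.4 29.7 xmax 52.6
stub world [ 0.6282 -0.1714] r 56.128414154052734 in pliers frame from TCP [15.   -0.85]
move needed pliers x,y [-9.08 -0.56]  tool x,y 0.56 9.08 with nominal seat: [-10.8   -0.85]
```

View pics/mask.png

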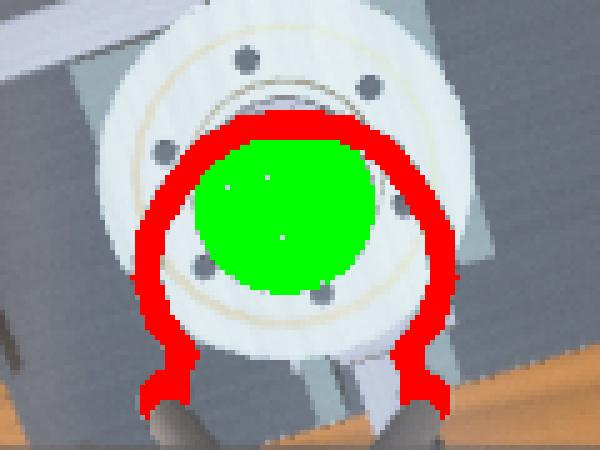

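>>> servo_tool(steps=[{"xyz":[-2.2,-0.4,8],"yaw":0,"grip":1},{"xyz":[0,0,12],"yaw":0,"grip":1},{"xyz":[0,0,12],"yaw":0,"grip":1},{"xyz":[0,0,8],"yaw":0,"grip":1},{"xyz":[0,0,0],"yaw":0,"grip":1},{"xyz":[0,0,0],"yaw":0,"grip":1},{"xyz":[0,0,0],"yaw":0,"grip":1}])

```text
t: 12.25
tool_pos: [0.5581, 0.2088, 0.2171]
eef_rot: [0.0, -0.621, 0.783, -0.0]
wrist_force: [-0.1, 0.0, -3.7]
opening: 0.0327
```

```bash
python3 m5.py w7;python3 m8.py w7; python3 m7.py w7 | head -12
```

```text
[0.55805047 0.20877038 0.21706863]
12.3 [0.55799417 0.20873331 0.217046  ] [-0.   1.  -2.7] 0.03231961679955332
ring n 895 z med 0.1126 seat(pl x,y from TCP) [23.81 -0.25] r 23.66 yr -30.0 29.6 xmax 52.2
stub world [0.5818 0.2019] r 19.957027435302734 in pliers frame from TCP [24.78 -1.21]
move needed pliers x,y [ 0.97 -0.97]  tool x,y 0.97 -0.97 with nominal seat: [-1.02 -1.21]
barL 1050 [0.1876 0.1899 0.1908]
barR 1001 [0.1877 0.1898 0.1908]
198 [np.float64(-47.1), np.float64(0.0115), np.float64(0.0059), np.float64(-49.9), np.float64(0.0012), np.float64(0.0006)]
201 [np.float64(13.8), np.float64(0.1838), np.float64(0.0006), np.float64(13.8), np.float64(0.1837), np.float64(0.0006)]
204 [np.float64(14.2), np.float64(0.19), np.float64(0.0006), np.float64(13.9), np.float64(0.1895), np.float64(0.0006)]
207 [np.float64(12.1), np.float64(0.1897), np.float64(0.0006), np.float64(11.8), np.float64(0.1898), np.float64(0.0008)]
210 [np.float64(9.5), np.float64(0.1898), np.float64(0.0006), np.float64(9.5), np.float64(0.1896), np.float64(0.0373)]
213 [np.float64(7.5), np.float64(0.1898), np.float64(0.0006), np.float64(7.3), np.float64(0.1898), np.float64(0.0007)]
216 [np.float64(5.3), np.float64(0.1899), np.float64(0.0005), np.float64(5.2), np.float64(0.1895), np.float64(0.0005)]
219 [np.float64(2.9), np.float64(0.1902), np.float64(0.0007), np.float64(3.0), np.float64(0.19), np.float64(0.0007)]
222 [np.float64(0.9), np.float64(0.19), np.float64(0.0005), np.float64(0.5), np.float64(0.1898), np.float64(0.0006)]
225 [np.float64(-1.4), np.float64(0.1898), np.float64(0.0006), np.float64(-1.7), np.float64(0.1899), np.float64(0.0007)]
```

View pics/mask.png

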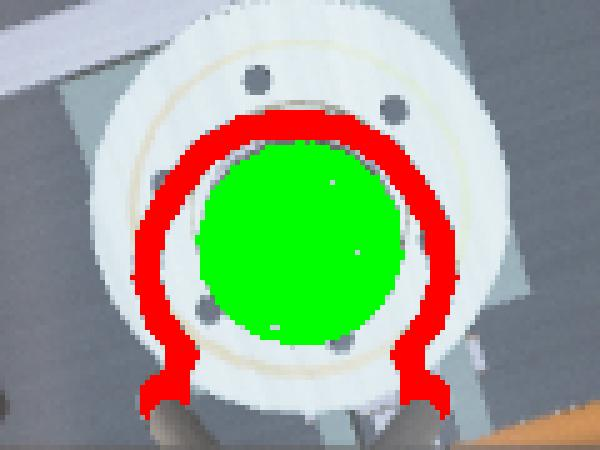

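>>> servo_tool(steps=[{"xyz":[1,-0.7,0],"yaw":0,"grip":1},{"xyz":[0,0,4],"yaw":0,"grip":1},{"xyz":[0,0,0],"yaw":0,"grip":1},{"xyz":[0,0,0],"yaw":0,"grip":1},{"xyz":[0,0,0],"yaw":0,"grip":1}])

```text
t: 12.92
tool_pos: [0.5583, 0.2075, 0.2126]
eef_rot: [0.0, -0.621, 0.783, -0.0]
wrist_force: [0.8, 1.1, -2.8]
opening: 0.0325
```

```bash
python3 m5.py w8;python3 m8.py w8
```

```text
[0.55830717 0.20749411 0.21262415]
12.975 [0.55829656 0.20749576 0.21263988] [ 1.1  0.2 -3.4] 0.03305662023495872
ring n 894 z med 0.1082 seat(pl x,y from TCP) [23.73 -0.36] r 23.65 yr -30.2 29.4 xmax 52.1
stub world [0.5818 0.2019] r 19.957618713378906 in pliers frame from TCP [24.2 -0.1]
move needed pliers x,y [0.46 0.27]  tool x,y -0.27 -0.46 with nominal seat: [-1.6 -0.1]
```

View pics/mask.png

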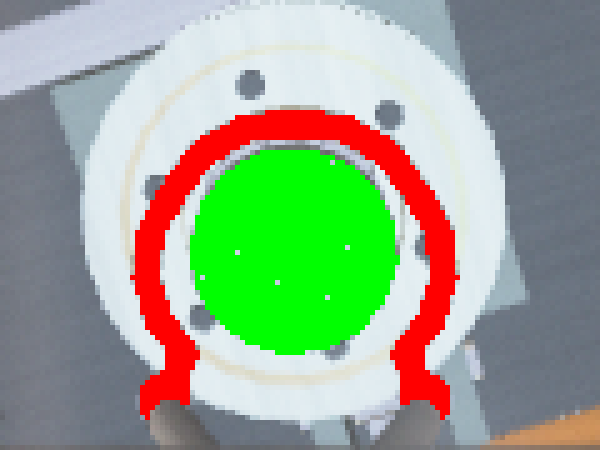

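>>> servo_tool(steps=[{"xyz":[-0.2,0,4],"yaw":0,"grip":1},{"xyz":[0,0,4],"yaw":0,"grip":1},{"xyz":[0,0,3],"yaw":0,"grip":1},{"xyz":[0,0,0],"yaw":0,"grip":1},{"xyz":[0,0,0],"yaw":0,"grip":1}])

```text
t: 13.6
tool_pos: [0.5584, 0.2076, 0.2017]
eef_rot: [0.0, -0.621, 0.784, -0.0]
wrist_force: [0.7, -0.4, -2.3]
opening: 0.0329
```

```bash
python3 m5.py w9; python3 -c "
from h import *
plan([.5583,.2075,.183],-103.2,1)"
```

```text
[0.55841353 0.20764023 0.20165282]
13.65 [0.55843371 0.2076525  0.20170392] [ 0.   0.1 -3.5] 0.03266842978559145
t 13.65 tcp [0.5584 0.2077 0.2017] xang -103.17 zaxis [ 2.e-04  1.e-04 -1.e+00] F [ 0.   0.1 -3.5] open 0.0327
total tool-frame shift [ 0.2  0.1 18.7]
yaw total 0.0006
[0.2, 0.1, 18.7] 0.0006
```

View pics/w9.png

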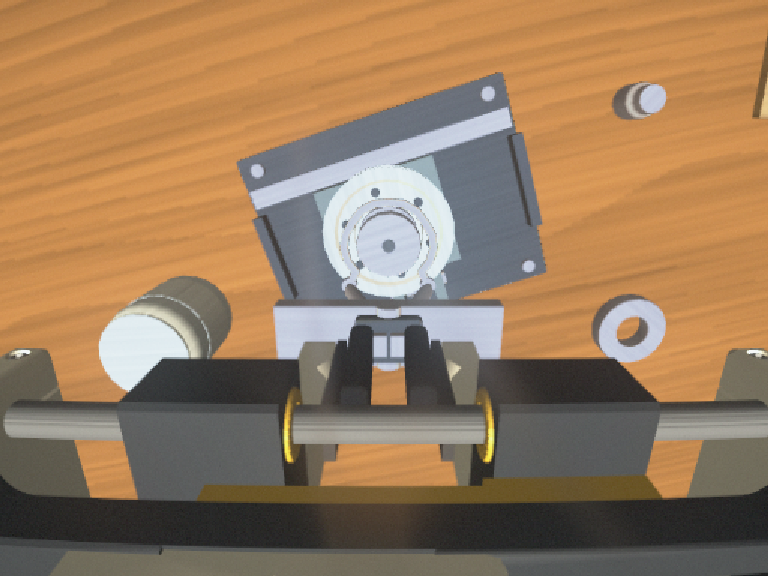

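>>> servo_tool(steps=[{"xyz":[0,0,4],"yaw":0,"grip":1},{"xyz":[0,0,4],"yaw":0,"grip":1},{"xyz":[0,0,4],"yaw":0,"grip":1},{"xyz":[0,0,4],"yaw":0,"grip":1},{"xyz":[0,0,2],"yaw":0,"grip":1},{"xyz":[0,0,0],"yaw":0,"grip":1},{"xyz":[0,0,0],"yaw":0,"grip":1},{"xyz":[0,0,0],"yaw":0,"grip":1}])

```text
t: 14.65
tool_pos: [0.5584, 0.2077, 0.1837]
eef_rot: [0.0, -0.621, 0.784, -0.0]
wrist_force: [0.4, 0.1, -3.5]
opening: 0.0326
```

```bash
python3 m5.py w10; python3 m7.py w10 | head -6; python3 -c "
from h import *
import m8
from station import optics
g,s=pickle.load(open('w10.pkl','rb'))
save(g,'pics/w10c.png',(200,110,320,200),6)
C=cloud(g);m=(abs(C[...,2]-.097)<.005)&(g['depth']>0);m[200:]=0;m[:110]=0;m[:,:200]=0;m[:,320:]=0
S=plane(g,np.argwhere(m)[:,::-1],.096)[:,:2]; print('stub',cv2.minEnclosingCircle((S*1000).astype(np.float32)))
gs=optics.get_image('scene'); save(gs,'pics/s10.png',(210,190,360,310),5)
"
```

```text
[0.55840976 0.20772176 0.18374086]
14.7 [0.55837705 0.20770522 0.18372449] [-1.   0.3 -2.8] 0.03269857422907422
barL 1048 [0.1542 0.1565 0.1575]
barR 996 [0.1545 0.1565 0.1575]
198 [np.float64(-33.7), np.float64(0.0131), np.float64(0.0049), np.float64(-34.1), np.float64(0.0126), np.float64(0.0034)]
201 [np.float64(13.8), np.float64(0.1504), np.float64(0.037), np.float64(13.8), np.float64(0.1505), np.float64(0.0006)]
204 [np.float64(13.9), np.float64(0.1564), np.float64(0.0006), np.float64(13.6), np.float64(0.1563), np.float64(0.0004)]
207 [np.float64(11.8), np.float64(0.1564), np.float64(0.0007), np.float64(11.5), np.float64(0.1562), np.float64(0.0005)]
stub ((571.8346557617188, 204.2254638671875), 30.01385498046875)
```

View pics/w10c.png

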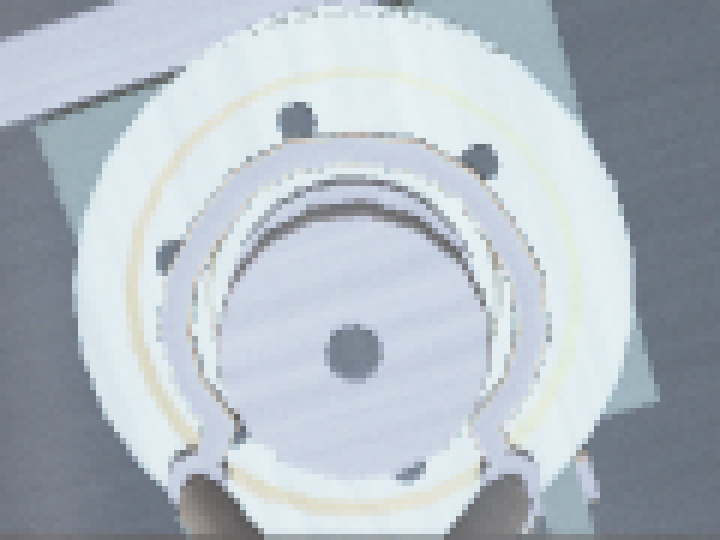

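View pics/s10.png

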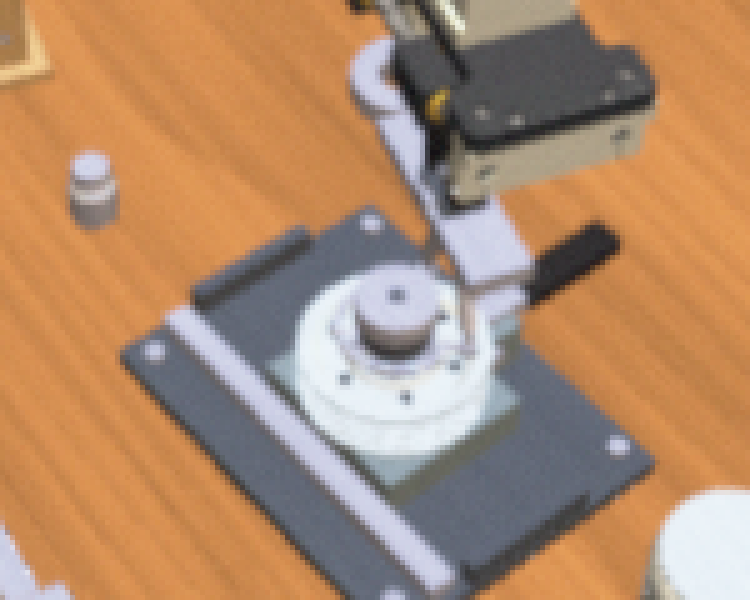

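```bash
python3 -c "
from h import *
from station import manip
g,s=pickle.load(open('w10.pkl','rb')); p=s['tool_pos'];R=tool(s);xt=-R[:2,1];yt=-R[:2,0]
f=lambda u,v,z:((lambda X:np.round([(X-p[:2])@xt*1000,(X-p[:2])@yt*1000],2))(plane(g,[[200+u/6-.4,110+v/6-.4]],z)[0,:2]))
print('stub',f(355,352,.096),'ring far inner',f(355,165,.0765),'far outer',f(355,136,.0765),'left',f(192,320,.0765),'right',f(520,320,.0765),'hooks',f(243,430,.0765),f(470,430,.0765))
X=plane(g,[[200+355/6-.4,110+352/6-.4]],.096);print(X)
print(manip.sense()['joint_vel'].round(4),manip.sense()['t'])
"
```

```text
stub [23.49 -0.57] ring far inner [47.36 -0.61] far outer [51.66 -0.61] left [23.68 24.43] right [ 23.61 -25.9 ] hooks [ 6.05 16.96] [  6.   -18.55]
[[0.58111954 0.20180434 0.096     ]]
[ 0.0011  0.0004 -0.0001 -0.0003  0.0007 -0.0014] 14.75
```

The ring is centred: 23.9 mm from the stub axis to the far inner edge, 24.4–25.9 mm to the sides and about 24.7 mm to the hooks. The ring plane is at z≈0.0765, and the wrist force shows only the pliers' weight. Handing in.

```bash
python3 -c "
from station import manip
print(manip.finish_job()); s=manip.sense(); print(s['t'],s['wrist_force'],s['opening'])"
```

```text
the job is handed in; nothing more can be done
None
the job is handed in; nothing more can be done
```

I pressed the cam lever flat, took the grey pliers (black handles) from the stand and squeezed them. I then lowered the spread ring over the stub to the groove and handed in at about 14.8 s. No verdict is reported.

**Last checks before hand-in:**
- **Lever:** its handle measured about 35 mm above the bench along its length right after pressing. The final scene picture still shows it flat, but I did not measure it again.
- **Pliers:** the finger opening was 32.7 mm, about the 34 mm given for fully squeezed handles. The grip was set to 40 N, and the crossbar was level.
- **Ring height:** the ring plane was about 76.5 mm above the bench, against 76 mm for the groove.
- **Ring centring:** the stub axis lay within about 1 mm of the measured centre of the ring opening. The nearest ring edge was about 23.9 mm from the axis, against the stub's 20 mm radius.
- **Contact:** the wrist force showed only the pliers' weight, about 3 N.
- **Stub position:** it was within about 0.5 mm of where I first measured it.

**Disagreements:**
- The seen centre of the opening was 1 to 2 mm closer to the handles than the nominal seat point. I aimed between the two, so the nominal seat should be about 2 mm off the axis (limit 5 mm).
- One automatic stub-circle fit in the last picture was spoiled by other surfaces at that height, so I used the hole at the centre of the stub's end instead.

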